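# Clamp the clapper to the set force

## Robot

A 7-joint arm with a two-finger parallel gripper is mounted at the origin on a cart in front of the work surface, level with it; the furniture and walls round the work are solid. World frame = base frame: x ahead of the robot, y to its left, z up, the work surface at z = 0. Lengths are in mm, angles in rad, forces in N, time in s.
With the tool pointing down it reaches from about 400 to 875 mm from the base axis. Payload 4.4 kg.
Tool frame: the origin (TCP) lies on the centre line of the jaws, within the pads' length; the fingertips stand 11 mm ahead of it and the grasp point (between the pads) lies 8 mm behind it (ctrl.tips_ahead is the distance from the TCP to the fingertips, in mm); z points along the fingers, y is the line along which they close (so a half turn about z gives the same grasp; the last joint's range is limited). The gripper opens to 85 mm and grips with 20 to 120 N. Pads are 22 mm wide; open, the fingers measure 114 mm over their backs; the gripper's body (76 mm by 85 mm) begins 54 mm behind the grasp point. The pads swing forward as they close: fully open they stand 13 mm farther back than shut.
Start: joints at [-1.251, 0.628, 0.038, 1.517, -0.027, 0.996, -0.02], TCP at [244.572, 602.248, 210.413] pointing down, gripper open.
Joint ranges: [-3.06, 3.06], [-0.37, 2.12], [-1.25, 1.32], [0.18, 2.47], [-1.1, 4.24], [0.23, 1.98], [-2.94, 2.94]. Speed limits (rad/s): [2.57, 2.57, 3.14, 3.14, 3.14, 3.14, 3.14].

## Interface

Orientations are given as [roll, pitch, yaw] about the fixed x, y, z axes, in that order (R = Rz(yaw) Ry(pitch) Rx(roll)).
In Python, from cell import ctrl, eyes, job gives the robot as it stands. The module is installed in compiled form; this text tells all that it offers.
- The arm moves only by the tool carry_out, never from a script. Its argument "moves" is a list of rows, each an object of numbers: "tx", "ty", "tz": the shift along the tool's x, y, z as a fraction of full scale; "twist": the turn about the tool's z as a fraction of full scale; "fingers": the opening, from 0 (shut) to 1 (fully open). In form: [{"tx": .., "ty": .., "tz": .., "twist": .., "fingers": ..}, ...]. A call has 1 to 12 rows; each row shifts and turns the commanded pose from where the row before left it, along the tool's axes as they then stand; what a row does not reach is not made up. Full scale, the value 1, is 0.3 m for a shift and pi rad for a turn. A row lasts 1/8 s, in which the tool goes at most 62.5 mm and 10.7 degrees, less where a joint would pass 70% of its speed; a pose out of reach is approached as far as the arm can. A call with a number of a shift or a turn outside -1 to 1 is refused whole. A call with a gripper value outside its range is refused whole. The fingers move at their own pace and stop on an object; the grip force is fixed at half the most. Time passes only in rows, so rows that do not move let the fingers close. It gives the time, the measured TCP pose, the force, the opening and the grip force at its end, in the units of the state.
- ctrl.read_state(): the state, without advancing time (a new reading comes with each control period).
- eyes.get_image(name): name is "side" or "top"; returns a dict with "color" (420x560x3 uint8, blue, green, red), "fovy" (degrees; the focal length in pixels is half the picture's height over the tangent of half this angle, whatever the lens; pixels are square), "cx", "cy" (the principal point, pixels), "k1" (the pictures are not rectified: a ray, as slopes to the right and down, at radius r is drawn at 1 + k1 r^2 times it, then the intrinsics apply), "world_from_camera" (4x4, takes a point from camera to world coordinates). Camera axes: x right, y up, looking along -z (the intrinsics and any distortion apply to the point x, -y, -z); pixel columns grow to the right and rows downward; lengths in mm; the calibration is good to about 2 mm. A picture is of the moment at which its call begins. There is no depth.
- job.finish_job(): hands the job in; it is judged then, once.
The state is a dict: "clock": time; "qpos": joint angles; "qd": joint speeds; "tau": joint torques, N m; "eef_pos": TCP position; "tool_rot": TCP orientation; "force": force on the tool from outside, world axes, zero at the start; "torque": the same for the moment, N m; "width": finger opening in mm; "gripper_force": force on a finger pad.
Only numpy, scipy, OpenCV 4.12 (cv2) and the standard library are available. Lean on these libraries where they do the work, as an engineer would, in place of code of your own. Each camera call takes 0.05 s, during which the arm holds its last target. There are 200 camera calls.

## Task

Fix the wooden clapper in the blue bench clamp so that it can be waxed: lay it on the plywood bed, slide it gently back under the raised pad until its long side lies flat against the aluminium fence and the pad stands over its right-hand end, and let go. Then turn the black wing knob clockwise until the red tab pops out of the front of the clamp, and stop there, no more than 30 degrees further. Leave the loose thread and wax standing round the work alone.

Things in the scene. Friction and masses are not known exactly. Their poses are not given: they have to be found in the camera images.
- clapper: loose tailor's clapper: a beech bar with rounded edges, 56 x 236 x 43 mm (x, y, z), about 0.4 kg; origin at the centre of its underside, long axis along its y. It starts on the ironing top to the left of the clamp. Grip it across the 56 mm width near its middle.
- clamp: blue C-shaped bench clamp, fixed to the ironing top; place and yaw vary. Origin on the ironing top, on the screw axis; z up, +x to the spine (away from the robot), +y along the bed to the left. Plywood bed 8 mm thick: x -100 to 50, y -55 to 145 mm. Spine column: x 33 to 49, y -23 to 23 mm. Arm over the bed: x -20 to 49, y -22 to 22, z 98 to 114 mm. Front (-x) and sides are open.
- seat (a point): point on the top face of the bed (8 mm above the ironing top) on the screw axis; axes as the clamp's. When the clapper is home its underside lies on the bed, its long axis along the clamp's y, its origin at x = 0 and (with one end under the pad) at about y = +88 mm of this point, which leaves 65 mm for the gripper beside the arm.
- fence: low aluminium fence on the bed in front of the spine, body axes and origin as the clamp's: its straight front face stands at x = +28 mm, from y = -45 to +45 mm and up to 32 mm above the ironing top. It stops the clapper's long side. It breaks loose if pushed with more than 20 N.
- pad: round rubber pressure pad, 26 mm in diameter, on the screw axis below the carriage; origin at the centre of its pressing face, z up. It starts 4 to 7 mm above the top of a clapper that lies on the bed. It does not turn.
- knob (a joint): turning angle of the wing knob, rad, growing clockwise as seen from above; starts between 0 and 0.6, end stop at 6.0. Each rad lowers the carriage by 3.5 mm. The screw holds where it is left; turning takes about 0.12 N m free and 0.2 N m under load.
- knob_grip (a point): point on the knob's axis at the height to grip, 141 mm above the ironing top. The knob's upright black wing is 52 mm long (along this point's x), 13 mm thick (along its y), from z = 123 to 152 mm; pinch it from above across the thickness. Under the wing is a disc of 42 mm diameter whose top is at z = 123 mm. These axes turn with the knob.
- tab (a joint): how far the red indicator tab stands out of the carriage's front, m: 0 flush, 0.014 popped out. The pad hangs on the carriage by a 2.5 N/mm spring; a catch lets the tab jump out at the set force, which differs from case to case (spring pressed in by 2 to 8 mm, 6 to 21 N) and can be told only by the tab. It then stays out.
- tab_end (a point): centre of the front face of the red tab, 16 mm wide and 8 mm high, in the middle of the front (-x) of the carriage; it moves 14 mm towards -x of the clamp when it pops.
- wax_cake: loose yellow cake of beeswax, 34 mm round and 12 mm high, behind the clamp; origin at its underside. Leave it alone.
- cream_spool: loose cream thread spool, 36 mm in diameter and 60 mm high, standing behind the work; origin at its underside. Leave it alone.
- blue_cone: loose blue-grey thread cone, 67 mm in diameter and 115 mm high, standing behind the work; origin at its underside. Leave it alone.
- carriage: blue block, 36 x 34 x 22 mm, below the clamp's arm on the screw axis, which the screw drives straight down and which carries the pad and the red tab; origin at its centre, axes as the clamp's.
- catch_edge (a point): lower edge of the small catch hidden inside the carriage, on the pad's stem. As the spring is pressed in it rises in the carriage; the tab jumps out when it is about 1 mm above the carriage's centre.
There are look-alikes about, which are no part of the job. Several things have the shape of the clapper; the one meant has the colours described above.

How it is judged:
By the outcome, as a careful person would: the job done as asked, in the order asked, and still so for the second after the job is handed in, with the robot touching nothing.
It also fails if it takes over 72 s, if anything falls off the work surface, if the arm or the gripper's body presses on something with over 40 N, if the wrist force passes 120 N, or if a joint passes its speed limit or range.

## Working session

There is one attempt and no reset: what is moved stays moved. The work goes in short steps, Python scripts to look and compute and a tool call to move; the robot and the scene stay as the last step left them, time stands still between calls to the robot, and variables do not carry over. Pictures are saved under pics/ and viewed, at most 10 in all, crops included, and the job is handed in when it is done.

Besides the shell and the picture viewer there is one more tool, called after ">>>" as a command line: name --argument value ..., lists and objects as JSON in quotes. carry_out: Moves the arm, as the interface text tells. Its arguments: {"type":"object","properties":{"moves":{"type":"array","items":{"type":"object","properties":{"tx":{"type":"number","minimum":-1,"maximum":1},"ty":{"type":"number","minimum":-1,"maximum":1},"tz":{"type":"number","minimum":-1,"maximum":1},"twist":{"type":"number","minimum":-1,"maximum":1},"fingers":{"type":"number"}}}}},"required":["moves"]}

```bash
mkdir -p pics
cat > h.py <<'E'
import numpy as np, cv2
from cell import ctrl, eyes, job
def K(im):
    f=im["color"].shape[0]/2/np.tan(np.radians(im["fovy"])/2); return f
def proj(im,p):
    T=np.linalg.inv(im["world_from_camera"]); q=T[:3,:3]@np.array(p,float)+T[:3,3]
    a,b=q[0]/-q[2],-q[1]/-q[2]; s=1+im["k1"]*(a*a+b*b)
    return np.array([im["cx"]+K(im)*a*s, im["cy"]+K(im)*b*s])
def unproj(im,u,v,z):
    f=K(im); d=np.array([(u-im["cx"])/f,(v-im["cy"])/f]); s=d.copy()
    for _ in range(30): s=d/(1+im["k1"]*(s@s))
    W=np.array(im["world_from_camera"]); r=W[:3,:3]@np.array([s[0],-s[1],-1]); o=W[:3,3]
    return o+r*(z-o[2])/r[2]
def snap(cam,name,crop=None,scale=1):
    im=eyes.get_image(cam); c=im["color"]
    if crop: x0,y0,x1,y1=crop; c=c[y0:y1,x0:x1]
    cv2.imwrite(f"pics/{name}.png",cv2.resize(c,None,fx=scale,fy=scale,interpolation=cv2.INTER_CUBIC)); return im
E
python3 - <<'E'
from h import *
for c in("top","side"):
    im=snap(c,c+"0",scale=1.4); print(c,im["fovy"],im["cx"],im["cy"],im["k1"],np.round(im["world_from_camera"],3).tolist())
print(ctrl.read_state(),ctrl.tips_ahead)
E
```

```text
top 50.24950295620062 275.51819870328234 204.2734830412192 -0.05915787522807127 [[0.016, 0.998, -0.068, 543.71], [-1.0, 0.017, 0.017, 224.172], [0.018, 0.067, 0.998, 1430.432], [0.0, 0.0, 0.0, 1.0]]
side 51.49474114614004 282.8406139234669 208.60494997264274 -0.061276502777906215 [[-0.888, 0.405, -0.216, 410.117], [-0.459, -0.776, 0.433, 654.635], [0.008, 0.484, 0.875, 1027.052], [0.0, 0.0, 0.0, 1.0]]
{'clock': 0.1, 'qpos': array([-1.250806  ,  0.62923313,  0.03844911,  1.51823456, -0.02699943,
        0.99636624, -0.01998104]), 'qd': array([-5.48165910e-04, -2.10782159e-03, -1.42605018e-03, -1.73278348e-03,
       -3.72473335e-04, -5.92543928e-04, -1.48390608e-05]), 'tau': array([ 2.90139033e-03, -5.64537477e+01,  1.23017762e+00, -1.93973511e+01,
        1.12239821e-02,  5.50030702e-03, -3.57728268e-06]), 'eef_pos': array([244.33822309, 601.68168009, 209.60517509]), 'tool_rot': array([-3.13986949e+00,  1.90973715e-05,  2.75581885e+00]), 'force': array([-0.09395088, -0.39810222, -0.55465901]), 'torque': array([ 0.02769881, -0.00139618,  0.0358917 ]), 'gripper_force': 0.0, 'width': 85.65539429903838} 11.0
```

View pics/top0.png

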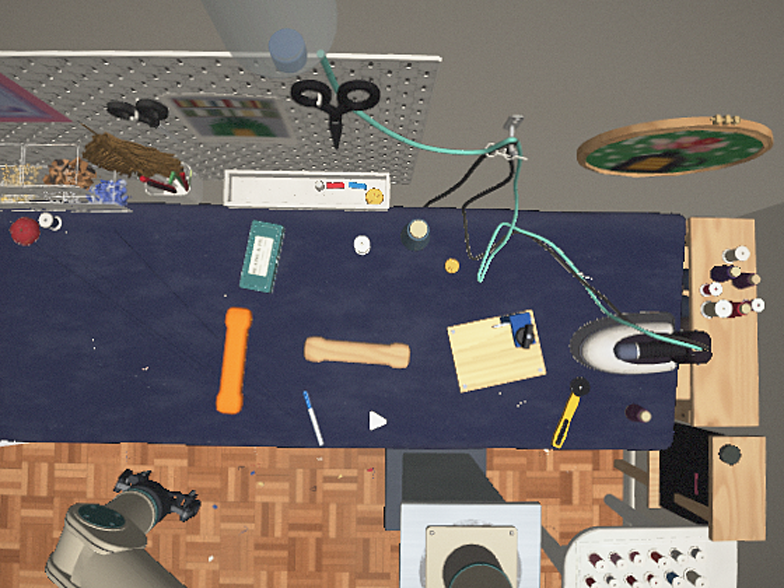

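View pics/side0.png

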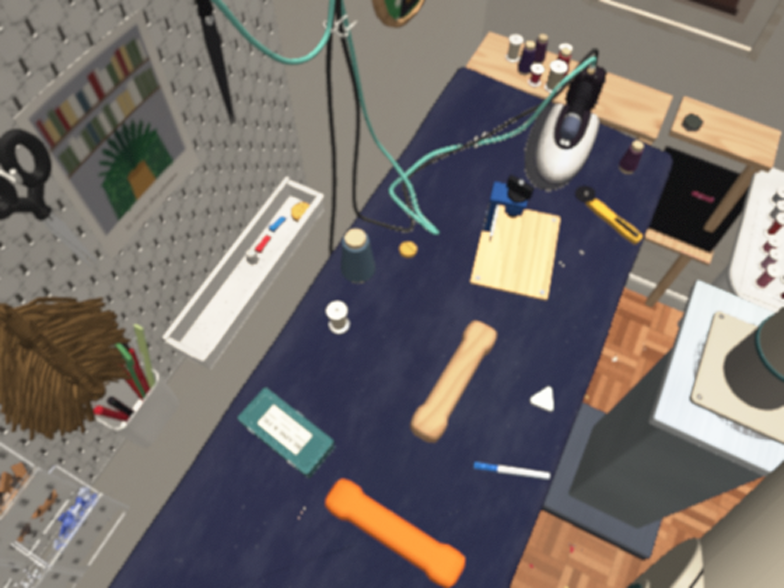

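The top view shows the beech clapper centred at about (357,352), with the orange look-alike at (235,360). The bed corners are at about (447,328), (537,309), (548,371) and (461,391), and the knob is at (525,335). The side view agrees. Next I'll take close-up crops.

Run:
```python
from h import *
a=eyes.get_image("top"); b=eyes.get_image("side")
A=cv2.resize(a["color"][210:290,210:400],None,fx=4,fy=4,interpolation=cv2.INTER_CUBIC)
B=cv2.resize(b["color"][120:220,325:415],None,fx=2.8,fy=2.8,interpolation=cv2.INTER_CUBIC)
C=np.zeros((600,760,3),np.uint8); C[:320]=A; C[320:600,:252]=B
cv2.imwrite("pics/crop1.png",C)
for n,im in(("top",a),("side",b)):
  hsv=cv2.cvtColor(im["color"],cv2.COLOR_BGR2HSV)
  m=cv2.inRange(hsv,(8,40,120),(30,170,255))
  k,l,s,c=cv2.connectedComponentsWithStats(m)
  for i in range(1,k):
    if s[i,4]>800:
      cn=max(cv2.findContours((l==i).astype(np.uint8),0,2)[0],key=cv2.contourArea)
      pts=cn[:,0].astype(float); print(n,s[i],np.round(c[i],1))
      for z in (8,35,43):
        P=np.array([unproj(im,*p,z)[:2] for p in pts]).astype(np.float32)
        print(z,cv2.minAreaRect(P), np.round(cv2.boxPoints(cv2.minAreaRect(P))).tolist())
```

```text
top [ 427   81  126   28 1198] [493.7  90.9]
8 ((1026.340576171875, -510.2085876464844), (432.52508544921875, 88.49122619628906), 89.033203125) [[978.0, -726.0], [1067.0, -727.0], [1074.0, -295.0], [986.0, -293.0]]
35 ((1017.1796875, -496.26885986328125), (424.3150634765625, 86.81150817871094), 89.033203125) [[970.0, -708.0], [1057.0, -709.0], [1064.0, -285.0], [977.0, -283.0]]
43 ((1014.4652099609375, -492.13861083984375), (421.8824157714844, 86.31378173828125), 89.03321075439453) [[968.0, -702.0], [1054.0, -704.0], [1061.0, -282.0], [975.0, -280.0]]
top [ 493  155   51  150 5749] [517.7 233.2]
8 ((573.661376953125, -595.494140625), (171.77915954589844, 487.61187744140625), 89.8680648803711) [[330.0, -681.0], [817.0, -682.0], [818.0, -510.0], [330.0, -509.0]]
35 ((573.0928344726562, -579.935546875), (168.5185089111328, 478.3562927246094), 89.8680648803711) [[334.0, -664.0], [812.0, -665.0], [812.0, -496.0], [334.0, -495.0]]
43 ((572.9243774414062, -575.32568359375), (167.55235290527344, 475.6138610839844), 89.8680648803711) [[335.0, -659.0], [811.0, -660.0], [811.0, -492.0], [335.0,
[... 7138 characters left out ...]
.9344482421875), (444.8232421875, 125.03516387939453), 34.745635986328125) [[-105.0, 298.0], [-34.0, 195.0], [331.0, 448.0], [260.0, 551.0]]
side [ 479  348   81   72 2863] [532.5 395.4]
8 ((-55.03428649902344, 324.58648681640625), (266.5843200683594, 117.00473022460938), 54.404754638671875) [[-180.0, 250.0], [-85.0, 182.0], [70.0, 399.0], [-25.0, 467.0]]
35 ((-42.709999084472656, 333.3312072753906), (259.52117919921875, 113.90469360351562), 54.404754638671875) [[-165.0, 261.0], [-72.0, 195.0], [79.0, 406.0], [-13.0, 472.0]]
43 ((-39.0583610534668, 335.9222412109375), (257.4283142089844, 112.98613739013672), 54.404754638671875) [[-160.0, 264.0], [-68.0, 198.0], [82.0, 408.0], [-10.0, 473.0]]
```

View pics/crop1.png

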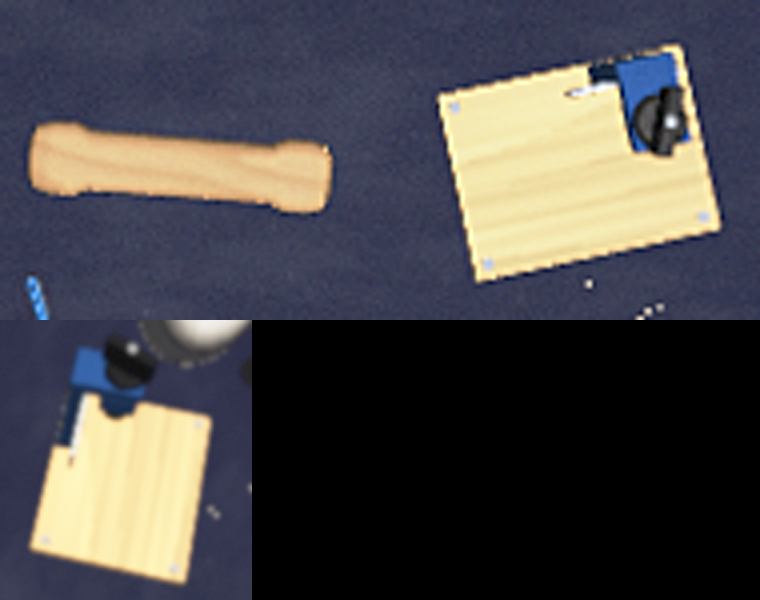

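The crop shows the clapper with a waist, yaw about -0.05, and its centre at about (489,264). The clamp yaw is about +0.22, the clamp origin about (532,-91), and the knob wing is at crop (665,120). I'll write a helper that works out move fractions, then set out.

```bash
cat > plan.py <<'E'
import sys, json
from h import *
def rows(x,y,z,th,fingers,step=50,tw=0.16,n=None):
    """th: world angle wanted of tool x axis (mod pi handled by caller)"""
    s=ctrl.read_state(); p=s["eef_pos"]; a=s["tool_rot"][2]
    d=np.array([x,y,z])-p; da=th-a
    n=n or max(1,int(np.ceil(max(np.linalg.norm(d)/step,abs(da)/tw))))
    out=[]
    for i in range(n):
        ai=a+da*i/n; c,sn=np.cos(ai),np.sin(ai); v=d/n
        out.append(dict(tx=round((c*v[0]+sn*v[1])/300,3),ty=round((sn*v[0]-c*v[1])/300,3),tz=round(-v[2]/300,3),twist=round(-da/n/np.pi,4),fingers=fingers))
    print("state",np.round(p,1),round(a,3),"q7",round(s["qpos"][6],3),"n",n); print(json.dumps(out))
    return out
if __name__=="__main__": rows(*map(float,sys.argv[1:6]),*( [float(v) for v in sys.argv[6:8]]))
E
python3 plan.py 489 264 120 1.52 1
python3 - <<'E'
from h import *
im=eyes.get_image("side"); 
c,s=np.cos(.222),np.sin(.222); R=np.array([[c,-s],[s,c]])
for n in("top","side"):
  im=eyes.get_image(n)
  for q in((0,0,152),(50,-55,8),(50,145,8),(-100,145,8),(-100,-55,8)):
    w=R@np.array(q[:2])+[532,-91.5]; print(n,q,np.round(proj(im,[*w,q[2]]),1))
E
```

```text
state [244.4 601.9 209.9] 2.756 q7 -0.02 n 9
[{"tx": -0.131, "ty": -0.082, "tz": 0.033, "twist": 0.0437, "fingers": 1.0}, {"tx": -0.141, "ty": -0.063, "tz": 0.033, "twist": 0.0437, "fingers": 1.0}, {"tx": -0.148, "ty": -0.043, "tz": 0.033, "twist": 0.0437, "fingers": 1.0}, {"tx": -0.153, "ty": -0.023, "tz": 0.033, "twist": 0.0437, "fingers": 1.0}, {"tx": -0.154, "ty": -0.001, "tz": 0.033, "twist": 0.0437, "fingers": 1.0}, {"tx": -0.153, "ty": 0.02, "tz": 0.033, "twist": 0.0437, "fingers": 1.0}, {"tx": -0.149, "ty": 0.041, "tz": 0.033, "twist": 0.0437, "fingers": 1.0}, {"tx": -0.142, "ty": 0.061, "tz": 0.033, "twist": 0.0437, "fingers": 1.0}, {"tx": -0.132, "ty": 0.079, "tz": 0.033, "twist": 0.0437, "fingers": 1.0}]
top (0, 0, 152) [377.3 240.2]
top (50, -55, 8) [379.6 220.8]
top (50, 145, 8) [318.7 233.7]
top (-100, 145, 8) [328.6 280.1]
top (-100, -55, 8) [389.7 266.8]
side (0, 0, 152) [371.2 129.2]
side (50, -55, 8) [348.3 143. ]
side (50, 145, 8) [335. 200.]
side (-100, 145, 8) [389.9 212.5]
side (-100, -55, 8) [399.1 153.9]
```

The knob hub projects to (377.3,240.2), and I saw it at (377.5,240), so the clamp pose is good. Moving.

>>> carry_out --moves '[{"tx": -0.131, "ty": -0.082, "tz": 0.033, "twist": 0.0437, "fingers": 1.0}, {"tx": -0.141, "ty": -0.063, "tz": 0.033, "twist": 0.0437, "fingers": 1.0}, {"tx": -0.148, "ty": -0.043, "tz": 0.033, "twist": 0.0437, "fingers": 1.0}, {"tx": -0.153, "ty": -0.023, "tz": 0.033, "twist": 0.0437, "fingers": 1.0}, {"tx": -0.154, "ty": -0.001, "tz": 0.033, "twist": 0.0437, "fingers": 1.0}, {"tx": -0.153, "ty": 0.02, "tz": 0.033, "twist": 0.0437, "fingers": 1.0}, {"tx": -0.149, "ty": 0.041, "tz": 0.033, "twist": 0.0437, "fingers": 1.0}, {"tx": -0.142, "ty": 0.061, "tz": 0.033, "twist": 0.0437, "fingers": 1.0}, {"tx": -0.132, "ty": 0.079, "tz": 0.033, "twist": 0.0437, "fingers": 1.0}, {"fingers": 1}, {"fingers": 1}]'

```text
validation failed for argument at $.mo...
```

```bash
python3 plan.py 489 264 14 1.52 1 ; python3 -c "
from h import *
a=eyes.get_image('top')['color'][200:320,190:330];b=eyes.get_image('side')['color'][180:340,240:400]
C=np.zeros((480,800,3),np.uint8);C[:360,:420]=cv2.resize(a,None,fx=3,fy=3);C[:368,424:792]=cv2.resize(b,None,fx=2.3,fy=2.3);cv2.imwrite('pics/c2.png',C)"
```

```text
state [244.5 602.1 210.2] 2.756 q7 -0.02 n 10
[{"tx": -0.118, "ty": -0.074, "tz": 0.065, "twist": 0.0393, "fingers": 1.0}, {"tx": -0.126, "ty": -0.059, "tz": 0.065, "twist": 0.0393, "fingers": 1.0}, {"tx": -0.132, "ty": -0.043, "tz": 0.065, "twist": 0.0393, "fingers": 1.0}, {"tx": -0.137, "ty": -0.026, "tz": 0.065, "twist": 0.0393, "fingers": 1.0}, {"tx": -0.139, "ty": -0.009, "tz": 0.065, "twist": 0.0393, "fingers": 1.0}, {"tx": -0.139, "ty": 0.008, "tz": 0.065, "twist": 0.0393, "fingers": 1.0}, {"tx": -0.137, "ty": 0.025, "tz": 0.065, "twist": 0.0393, "fingers": 1.0}, {"tx": -0.133, "ty": 0.042, "tz": 0.065, "twist": 0.0393, "fingers": 1.0}, {"tx": -0.126, "ty": 0.058, "tz": 0.065, "twist": 0.0393, "fingers": 1.0}, {"tx": -0.118, "ty": 0.073, "tz": 0.065, "twist": 0.0393, "fingers": 1.0}]
```

View pics/c2.png

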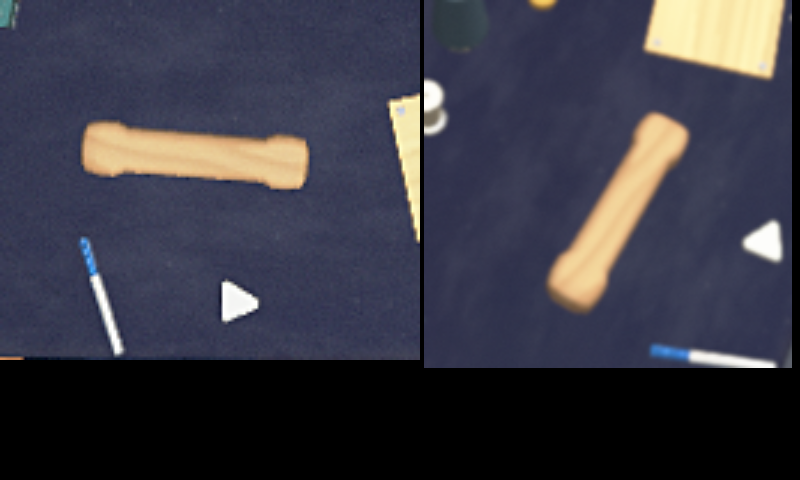

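The move was refused, so nothing has changed in the picture. I suspect the rows with missing keys, so I'll resend with every key filled in.

>>> carry_out --moves '[{"tx": -0.131, "ty": -0.082, "tz": 0.033, "twist": 0.0437, "fingers": 1}, {"tx": -0.141, "ty": -0.063, "tz": 0.033, "twist": 0.0437, "fingers": 1}, {"tx": -0.148, "ty": -0.043, "tz": 0.033, "twist": 0.0437, "fingers": 1}, {"tx": -0.153, "ty": -0.023, "tz": 0.033, "twist": 0.0437, "fingers": 1}, {"tx": -0.154, "ty": -0.001, "tz": 0.033, "twist": 0.0437, "fingers": 1}, {"tx": -0.153, "ty": 0.02, "tz": 0.033, "twist": 0.0437, "fingers": 1}, {"tx": -0.149, "ty": 0.041, "tz": 0.033, "twist": 0.0437, "fingers": 1}, {"tx": -0.142, "ty": 0.061, "tz": 0.033, "twist": 0.0437, "fingers": 1}, {"tx": -0.132, "ty": 0.079, "tz": 0.033, "twist": 0.0437, "fingers": 1}, {"tx": 0, "ty": 0, "tz": 0, "twist": 0, "fingers": 1}]'

```text
clock: 1.7
eef_pos: [491.6, 260.3, 121.0]
tool_rot: [3.14, 0.003, 1.512]
force: [-0.8, -0.4, 0.1]
width: 85.5
gripper_force: 0.0
```

>>> carry_out --moves '[{"tx": 0.012, "ty": -0.009, "tz": 0.12, "twist": 0, "fingers": 1}, {"tx": 0, "ty": 0, "tz": 0.12, "twist": 0, "fingers": 1}, {"tx": 0, "ty": 0, "tz": 0.113, "twist": 0, "fingers": 1}, {"tx": 0, "ty": 0, "tz": 0, "twist": 0, "fingers": 1}, {"tx": 0, "ty": 0, "tz": 0, "twist": 0, "fingers": 0}, {"tx": 0, "ty": 0, "tz": 0, "twist": 0, "fingers": 0}, {"tx": 0, "ty": 0, "tz": 0, "twist": 0, "fingers": 0}, {"tx": 0, "ty": 0, "tz": 0, "twist": 0, "fingers": 0}, {"tx": 0, "ty": 0, "tz": 0, "twist": 0, "fingers": 0}]'

```text
clock: 2.82
eef_pos: [491.9, 271.3, 22.0]
tool_rot: [3.131, -0.008, 1.52]
force: [-5.0, -0.5, 39.5]
width: 0.2
gripper_force: 20.1
```

```bash
python3 -c "
from h import *
a=eyes.get_image('top')['color'][180:340,170:350];b=eyes.get_image('side')['color'][140:360,240:420]
C=np.zeros((560,800,3),np.uint8);C[:400,:450]=cv2.resize(a,None,fx=2.5,fy=2.5);C[:422,452:797]=cv2.resize(b,(345,422));cv2.imwrite('pics/c3.png',C)"
```

```text
(no output)
```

View pics/c3.png

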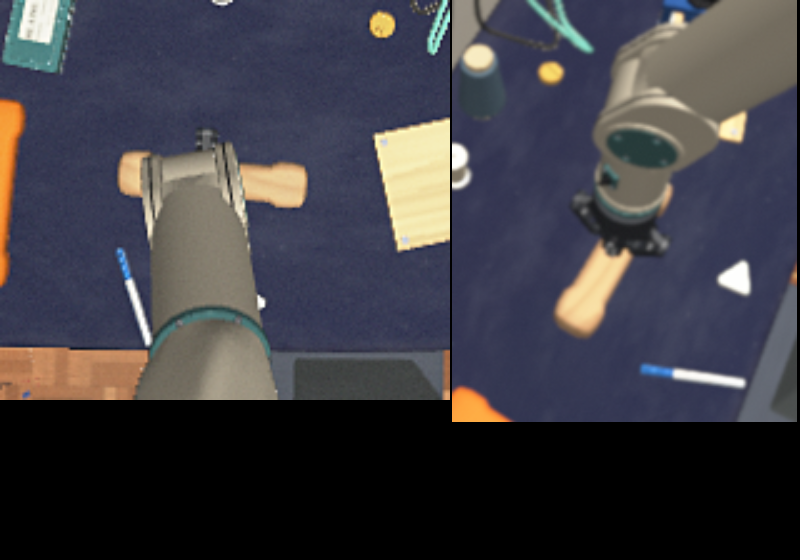

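The top view shows the gripper over the clapper's middle and the clapper unmoved, but the fingers are hidden. I'll check the state.

```bash
python3 -c "
from h import *
s=ctrl.read_state()
for k in s: print(k,np.round(s[k],3))
b=eyes.get_image('side')['color'][205:300,270:370]
cv2.imwrite('pics/c4.png',cv2.resize(b,None,fx=6,fy=6,interpolation=cv2.INTER_CUBIC))"
```

```text
clock 2.925
qpos [-0.704  0.788  0.234  1.924 -0.381  0.46  -0.245]
qd [0.001 0.    0.    0.    0.001 0.001 0.   ]
tau [ 4.0800e-01 -3.2868e+01  2.1950e+00 -5.6140e+00 -4.4000e-02 -1.1580e+00
  2.0000e-03]
eef_pos [491.816 271.327  22.036]
tool_rot [ 3.132 -0.008  1.52 ]
force [-2.516 -1.79  39.863]
torque [-0.188  0.675 -0.003]
gripper_force 19.816
width 0.382
```

View pics/c4.png

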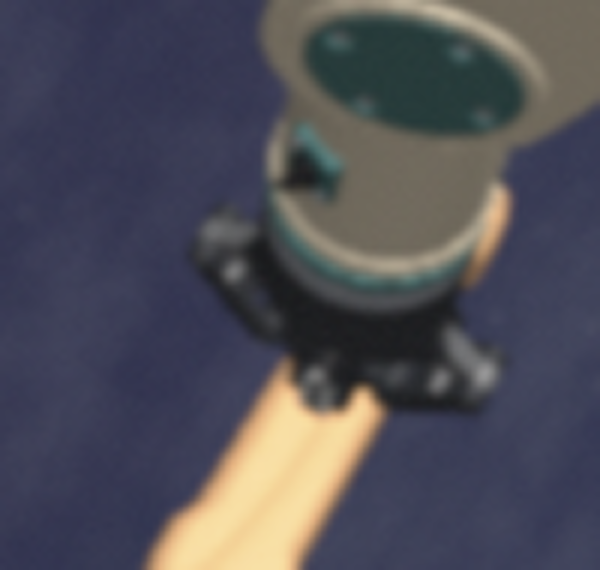

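```bash
python3 -c "
from h import *
im=eyes.get_image('side'); p=ctrl.read_state()['eef_pos']
for z in (11,22,43,54,68,100): print(z,(proj(im,[p[0],p[1],z])-[270,205])*6)
for q in ((489,264,0),(489,264,43),(462,264,0),(516,264,0),(462,264,43),(516,264,43),(489,148,43),(489,380,43)):print(q,(proj(im,q)-[270,205])*6, proj(im,q))
"
```

```text
11 [309.09487412 414.37056616]
22 [311.41887206 404.88394128]
43 [315.97406    386.28279039]
54 [318.42438523 376.27316979]
68 [321.60936525 363.25860732]
100 [329.18227089 332.29642508]
(489, 264, 0) [320.45097312 411.86527201] [323.40849552 273.644212  ]
(489, 264, 43) [330.0812008  374.12054124] [325.01353347 267.35342354]
(462, 264, 0) [379.57732197 440.19470393] [333.26288699 278.36578399]
(516, 264, 0) [261.88500092 383.78316678] [313.64750015 268.96386113]
(462, 264, 43) [391.40692196 403.29025892] [335.23448699 272.21504315]
(516, 264, 43) [269.35803323 345.21819294] [314.89300554 262.53636549]
(489, 148, 43) [445.1705912  144.23370263] [344.19509853 229.03895044]
(489, 380, 43) [203.3049863  626.16760356] [303.88416438 309.36126726]
```

>>> carry_out --moves '[{"tx": 0, "ty": 0, "tz": -0.1, "twist": 0, "fingers": 0}, {"tx": 0, "ty": 0, "tz": -0.1, "twist": 0, "fingers": 0}, {"tx": 0, "ty": 0, "tz": 0, "twist": 0, "fingers": 0}]'

```text
clock: 3.4
eef_pos: [488.7, 269.9, 78.5]
tool_rot: [3.136, -0.004, 1.52]
force: [-0.9, 0.5, 0.4]
width: 0.2
gripper_force: 0.0
```

```bash
python3 -c "
from h import *
s=ctrl.read_state(); print(s['force'],s['width'],s['gripper_force'],s['eef_pos'])
a=eyes.get_image('top')['color'][200:300,190:330];b=eyes.get_image('side')['color'][180:320,250:400]
C=np.zeros((580,800,3),np.uint8);C[:300,:420]=cv2.resize(a,None,fx=3,fy=3);C[:350,422:797]=cv2.resize(b,(375,350));cv2.imwrite('pics/c5.png',C)"
```

```text
[-0.85631503  0.4635058   0.41823392] 0.24718819335309164 0.0 [488.74238641 269.88340616  78.54171048]
```

View pics/c5.png

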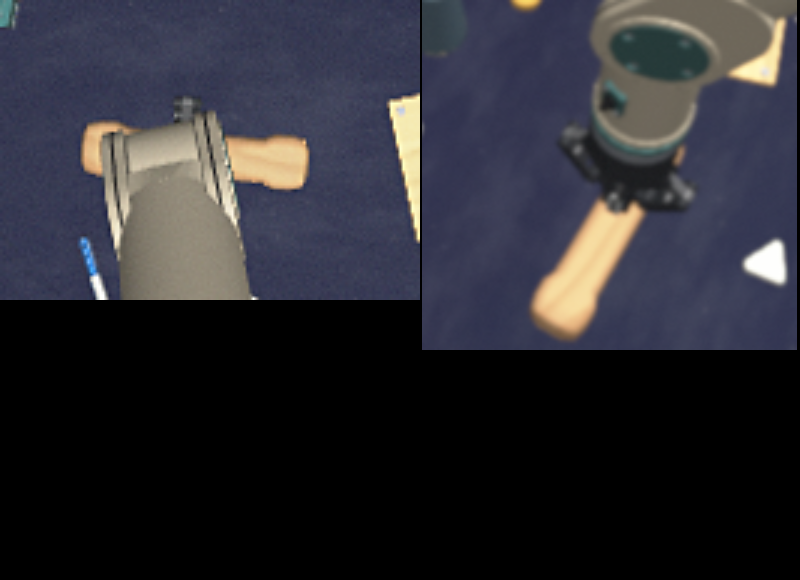

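```bash
python3 -c "
from h import *
a=eyes.get_image('top');b=eyes.get_image('side')
def best(pa,pb):
  r=[]
  for z in range(0,250,5):
    A=unproj(a,*pa,z);B=unproj(b,*pb,z); r.append((np.linalg.norm(A-B),z,np.round(A),np.round(B)))
  return min(r,key=lambda t:t[0])
print('knuckle',best((252.3,236),(310,235.2)))
print('clapper R end mid',best((190+307/3,200+162/3),(345.5,229)))
print([ (z,np.round(unproj(b,329.2,263.2,z))) for z in (43,67,90,110)])
s=ctrl.read_state(); print(s['eef_pos'],s['qpos'])
"
```

```text
knuckle (np.float64(1.3299155681092858), 180, array([539., 266., 180.]), array([538., 266., 180.]))
clapper R end mid (np.float64(1.6845752579875821), 45, array([485., 146.,  45.]), array([486., 147.,  45.]))
[(43, array([484., 250.,  43.])), (67, array([483., 259.,  67.])), (90, array([481., 269.,  90.])), (110, array([479., 277., 110.]))]
[486.11510446 268.54113449  74.86342957] [-0.74163781  0.70397836  0.29005798  1.90644502 -0.34451125  0.58078217
 -0.27669251]
```

```bash
python3 -c "
from h import *
b=eyes.get_image('side');a=eyes.get_image('top')
print([np.round(unproj(b,355.2,260,z)) for z in (170,180,190)],[np.round(unproj(b,310,235.2,z)) for z in (170,180,190)])
# far knuckle dark blob now
for n,im in (('top',a),('side',b)):
  g=im['color'].max(2).astype(int); print(n)
  x0,y0,x1,y1=(235,222,275,245) if n=='top' else (300,225,372,275)
  m=((g[y0:y1,x0:x1]<52)).astype(np.uint8); k,l,s,c=cv2.connectedComponentsWithStats(m)
  print([(s[i].tolist(),np.round(c[i]+[x0,y0],1)) for i in range(1,k) if s[i,4]>8])
print(np.round(b['color'][258:270,318:336].max(2)))
"
```

```text
[array([429., 270., 170.]), array([429., 274., 180.]), array([428., 279., 190.])] [array([539., 262., 170.]), array([538., 266., 180.]), array([536., 271., 190.])]
top
[]
side
[([6, 8, 49, 32, 550], array([332.1, 250.3]))]
[[ 86  85  94 118 104  69  54  79 107 116  99  68  42  33  34  34  34  42]
 [ 87  87 125 148 125  80  67  90 107 110  99  75  50  37  35  32  36  41]
 [ 87 107 156 179 155 109  85  89  91  88  94  86  65  45  36  41  70  89]
 [ 89 136 185 208 198 163 122  95  77  75  90  92  72  50  37  74 129 154]
 [118 169 210 229 230 208 157 107  73  71  89  93  74  49  51 112 181 206]
 [149 196 225 236 238 226 176 118  79  77  91  93  73  49  79 151 216 231]
 [180 217 232 240 241 234 207 159 117 100 104 107  97  89 124 191 232 239]
 [203 227 237 243 245 244 237 222 188 159 149 160 168 167 189 226 239 239]
 [222 234 241 245 246 247 246 243 236 224 210 222 230 231 235 240 241 236]
 [230 239 243 246 246 247 247 247 246 241 238 239 242 243 243 243 239 231]
 [236 242 245 246 246 246 246 246 245 243 242 242 243 243 243 241 235 221]
 [240 244 245 246 246 246 246 245 244 242 242 243 244 244 242 239 229 199]]
```

The closed fingertips rested on the clapper's 43 mm top while the TCP read 22. So the tips are really about 32 mm higher than the reading implies, and the knuckle triangulation agrees; x and y are fine. I'll descend further with the fingers open, watching the force.

>>> carry_out --moves '[{"tx": -0.013, "ty": 0.01, "tz": 0, "twist": 0, "fingers": 1}, {"tx": 0, "ty": 0, "tz": 0, "twist": 0, "fingers": 1}, {"tx": 0, "ty": 0, "tz": 0.07, "twist": 0, "fingers": 1}, {"tx": 0, "ty": 0, "tz": 0.07, "twist": 0, "fingers": 1}, {"tx": 0, "ty": 0, "tz": 0.07, "twist": 0, "fingers": 1}, {"tx": 0, "ty": 0, "tz": 0, "twist": 0, "fingers": 1}]'

```text
clock: 4.45
eef_pos: [488.4, 263.9, 11.0]
tool_rot: [-3.139, 0.002, 1.52]
force: [0.2, -0.2, 0.1]
width: 85.4
gripper_force: 0.0
```

>>> carry_out --moves '[{"tx": 0, "ty": 0, "tz": 0.03, "twist": 0, "fingers": 1}, {"tx": 0, "ty": 0, "tz": 0.03, "twist": 0, "fingers": 1}, {"tx": 0, "ty": 0, "tz": 0, "twist": 0, "fingers": 1}]'

```text
clock: 4.82
eef_pos: [489.2, 264.5, -6.0]
tool_rot: [-3.141, 0.0, 1.52]
force: [-0.6, -0.5, 0.3]
width: 85.5
gripper_force: 0.0
```

>>> carry_out --moves '[{"tx": 0, "ty": 0, "tz": 0.025, "twist": 0, "fingers": 1}, {"tx": 0, "ty": 0, "tz": 0, "twist": 0, "fingers": 1}, {"tx": 0, "ty": 0, "tz": 0, "twist": 0, "fingers": 0}, {"tx": 0, "ty": 0, "tz": 0, "twist": 0, "fingers": 0}, {"tx": 0, "ty": 0, "tz": 0, "twist": 0, "fingers": 0}, {"tx": 0, "ty": 0, "tz": 0, "twist": 0, "fingers": 0}]'

```text
clock: 5.58
eef_pos: [489.9, 264.7, -12.7]
tool_rot: [3.141, -0.0, 1.52]
force: [-0.4, -0.3, 5.3]
width: 54.0
gripper_force: 64.9
```

>>> carry_out --moves '[{"tx": 0, "ty": 0, "tz": -0.09, "twist": 0, "fingers": 0}, {"tx": 0, "ty": 0, "tz": -0.09, "twist": 0, "fingers": 0}, {"tx": 0, "ty": 0, "tz": 0, "twist": 0, "fingers": 0}]'

```text
clock: 5.95
eef_pos: [490.4, 265.2, 41.8]
tool_rot: [3.139, -0.001, 1.521]
force: [0.6, 0.4, -4.5]
width: 54.4
gripper_force: 66.2
```

Run:
```python
from plan import *
im=eyes.get_image("top"); eyes.get_image("side")
rows(454,-19,42,1.793,0)
```

```text
state [488.6 264.5  39.9] 1.521 q7 -0.247 n 6
[{"tx": -0.158, "ty": -0.011, "tz": -0.001, "twist": -0.0145, "fingers": 0}, {"tx": -0.158, "ty": -0.018, "tz": -0.001, "twist": -0.0145, "fingers": 0}, {"tx": -0.157, "ty": -0.026, "tz": -0.001, "twist": -0.0145, "fingers": 0}, {"tx": -0.155, "ty": -0.033, "tz": -0.001, "twist": -0.0145, "fingers": 0}, {"tx": -0.154, "ty": -0.04, "tz": -0.001, "twist": -0.0145, "fingers": 0}, {"tx": -0.152, "ty": -0.047, "tz": -0.001, "twist": -0.0145, "fingers": 0}]
```

Lifted: the weight shows as -4.5 N. Carrying it to in front of the bed.

>>> carry_out --moves '[{"tx": -0.1, "ty": -0.008, "tz": -0.01, "twist": -0.0145, "fingers": 0}, {"tx": -0.158, "ty": -0.016, "tz": 0, "twist": -0.0145, "fingers": 0}, {"tx": -0.158, "ty": -0.024, "tz": 0, "twist": -0.0145, "fingers": 0}, {"tx": -0.157, "ty": -0.032, "tz": 0, "twist": -0.0145, "fingers": 0}, {"tx": -0.155, "ty": -0.038, "tz": 0, "twist": -0.0145, "fingers": 0}, {"tx": -0.13, "ty": -0.038, "tz": 0, "twist": -0.0145, "fingers": 0}, {"tx": -0.07, "ty": -0.018, "tz": 0, "twist": 0, "fingers": 0}, {"tx": 0, "ty": 0, "tz": 0, "twist": 0, "fingers": 0}, {"tx": 0, "ty": 0, "tz": 0, "twist": 0, "fingers": 0}]'

```text
clock: 7.18
eef_pos: [459.1, -16.7, 43.1]
tool_rot: [-3.14, -0.001, 1.794]
force: [-0.3, 0.6, -4.6]
width: 54.4
gripper_force: 66.2
```

Run:
```python
from plan import *
a=eyes.get_image("top"); b=eyes.get_image("side")
A=cv2.resize(a["color"][190:300,230:410],None,fx=4,fy=4,interpolation=cv2.INTER_CUBIC)[:, :720]
C=np.zeros((600,800,3),np.uint8); C[:440,:720]=A
cv2.imwrite("pics/c6.png",C[:440])
B=cv2.resize(b["color"][110:260,270:420],None,fx=4,fy=4,interpolation=cv2.INTER_CUBIC); cv2.imwrite("pics/c6s.png",B)
rows(454,-19,42,1.793,0)
```

```text
state [459.4 -16.2  43.4] 1.796 q7 0.364 n 1
[{"tx": -0.005, "ty": -0.02, "tz": 0.005, "twist": 0.0008, "fingers": 0}]
```

View pics/c6s.png

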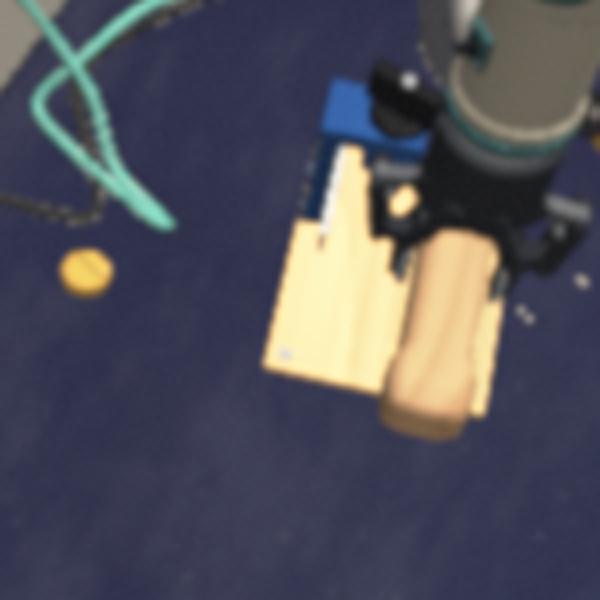

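The side view shows the clapper held over the front part of the bed, with its left end at crop (427,415) and clear of the carriage. Lowering now, and checking the end position.

>>> carry_out --moves '[{"tx": -0.005, "ty": -0.02, "tz": 0.04, "twist": 0, "fingers": 0}, {"tx": 0, "ty": 0, "tz": 0.06, "twist": 0, "fingers": 0}, {"tx": 0, "ty": 0, "tz": 0.04, "twist": 0, "fingers": 0}, {"tx": 0, "ty": 0, "tz": 0, "twist": 0, "fingers": 0}, {"tx": 0, "ty": 0, "tz": 0, "twist": 0, "fingers": 0}]'

```text
clock: 7.9
eef_pos: [453.7, -19.3, 4.7]
tool_rot: [-3.139, -0.002, 1.795]
force: [-0.6, -0.2, -4.0]
width: 54.4
gripper_force: 66.4
```

Run:
```python
from h import *
s=ctrl.read_state(); print(s['eef_pos'],s['force'],s['tool_rot'][2])
O=np.array([532,-91.5]);c,sn=np.cos(.222),np.sin(.222);R=np.array([[c,-sn],[sn,c]])
print("tcp clamp",R.T@(s['eef_pos'][:2]-O))
under=s['eef_pos'][2]+12.7
for n in("top","side"):
  im=eyes.get_image(n); col=im["color"]
  # ray along clamp y at grip x, sample colours
  x0=(R.T@(s['eef_pos'][:2]-O))
  line=[]
  for dy in range(60,150,3):
    w=O+R@(x0+[0,dy]); u,v=proj(im,[*w,under+35]); line.append((dy,col[int(round(v)),int(round(u))].tolist()))
  print(n,line)
```

```text
[453.69016622 -19.33907255   4.74336064] [-0.60239263 -0.18090564 -3.96725263] 1.7951390053677647
tcp clamp [-60.49957143  87.63236487]
top [(60, [143, 195, 230]), (63, [143, 195, 230]), (66, [145, 195, 231]), (69, [142, 193, 229]), (72, [144, 195, 230]), (75, [144, 195, 231]), (78, [144, 197, 230]), (81, [148, 201, 232]), (84, [150, 204, 234]), (87, [146, 201, 234]), (90, [146, 201, 234]), (93, [148, 201, 233]), (96, [154, 212, 236]), (99, [147, 201, 234]), (102, [147, 200, 233]), (105, [144, 194, 231]), (108, [143, 194, 233]), (111, [126, 175, 221]), (114, [92, 126, 159]), (117, [52, 65, 81]), (120, [90, 63, 55]), (123, [91, 65, 59]), (126, [88, 61, 55]), (129, [84, 60, 55]), (132, [87, 61, 55]), (135, [84, 64, 58]), (138, [84, 63, 61]), (141, [89, 65, 65]), (144, [87, 63, 59]), (147, [93, 70, 67])]
side [(60, [150, 208, 242]), (63, [148, 205, 241]), (66, [146, 203, 240]), (69, [144, 201, 239]), (72, [144, 201, 239]), (75, [144, 200, 239]), (78, [144, 200, 239]), (81, [145, 202, 240]), (84, [146, 203, 240]), (87, [149, 206, 241]), (90, [151, 209, 242]), (93, [152, 210, 242]), (96, [149, 205, 241]), (99, [149, 205, 241]), (102, [149, 205, 241]), (105, [148, 202, 240]), (108, [140, 191, 234]), (111, [120, 162, 207]), (114, [99, 134, 171]), (117, [79, 109, 137]), (120, [71, 97, 123]), (123, [71, 96, 121]), (126, [71, 94, 119]), (129, [74, 88, 108]), (132, [80, 72, 81]), (135, [84, 63, 62]), (138, [85, 61, 57]), (141, [82, 58, 55]), (144, [83, 59, 55]), (147, [83, 59, 56])]
```

>>> carry_out --moves '[{"tx": 0, "ty": 0, "tz": 0.015, "twist": 0, "fingers": 0}, {"tx": 0, "ty": 0, "tz": 0.013, "twist": 0, "fingers": 0}, {"tx": 0, "ty": 0, "tz": 0.003, "twist": 0, "fingers": 0}, {"tx": 0, "ty": 0, "tz": 0, "twist": 0, "fingers": 0}]'

```text
clock: 8.5
eef_pos: [453.6, -19.9, -4.5]
tool_rot: [-3.139, -0.002, 1.793]
force: [-0.2, 0.2, -3.3]
width: 54.7
gripper_force: 66.6
```

>>> carry_out --moves '[{"tx": 0, "ty": 0, "tz": 0.004, "twist": 0, "fingers": 0}, {"tx": 0, "ty": 0, "tz": 0, "twist": 0, "fingers": 0}]'

```text
clock: 8.75
eef_pos: [453.7, -19.9, -4.7]
tool_rot: [-3.14, -0.003, 1.793]
force: [-2.6, -0.1, 9.7]
width: 54.3
gripper_force: 68.2
```

>>> carry_out --moves '[{"tx": 0, "ty": 0.02, "tz": -0.003, "twist": 0, "fingers": 0}, {"tx": 0, "ty": 0.04, "tz": 0, "twist": 0, "fingers": 0}, {"tx": 0, "ty": 0.04, "tz": 0, "twist": 0, "fingers": 0}, {"tx": 0, "ty": 0.04, "tz": 0, "twist": 0, "fingers": 0}, {"tx": 0, "ty": 0.03, "tz": 0, "twist": 0, "fingers": 0}, {"tx": 0, "ty": 0, "tz": 0, "twist": 0, "fingers": 0}]'

```text
clock: 9.5
eef_pos: [503.3, -8.7, -4.7]
tool_rot: [-3.138, -0.002, 1.793]
force: [-3.5, -0.1, 7.8]
width: 54.4
gripper_force: 68.0
```

>>> carry_out --moves '[{"tx": 0, "ty": 0.006, "tz": 0, "twist": 0, "fingers": 0}, {"tx": 0, "ty": 0.006, "tz": 0, "twist": 0, "fingers": 0}, {"tx": 0, "ty": 0.006, "tz": 0, "twist": 0, "fingers": 0}, {"tx": 0, "ty": 0, "tz": 0, "twist": 0, "fingers": 0}]'

```text
clock: 10.0
eef_pos: [506.6, -8.0, -4.7]
tool_rot: [-3.135, -0.003, 1.793]
force: [-6.9, -1.5, 11.2]
width: 54.5
gripper_force: 68.4
```

>>> carry_out --moves '[{"tx": 0, "ty": 0.004, "tz": 0, "twist": 0, "fingers": 0}, {"tx": 0, "ty": 0.003, "tz": 0, "twist": 0, "fingers": 0}, {"tx": 0, "ty": 0, "tz": 0, "twist": 0, "fingers": 0}]'

```text
clock: 10.38
eef_pos: [508.4, -7.6, -4.7]
tool_rot: [-3.135, -0.003, 1.793]
force: [-7.5, -1.4, 10.3]
width: 54.2
gripper_force: 68.5
```

>>> carry_out --moves '[{"tx": 0, "ty": 0, "tz": -0.003, "twist": 0, "fingers": 0}, {"tx": 0, "ty": 0.003, "tz": 0, "twist": 0, "fingers": 0}, {"tx": 0, "ty": 0.003, "tz": 0, "twist": 0, "fingers": 0}, {"tx": 0, "ty": 0, "tz": 0, "twist": 0, "fingers": 0}]'

```text
clock: 10.88
eef_pos: [512.5, -6.4, -4.5]
tool_rot: [-3.139, -0.002, 1.794]
force: [-0.1, 0.5, -3.3]
width: 54.3
gripper_force: 66.6
```

>>> carry_out --moves '[{"tx": 0, "ty": 0.003, "tz": 0, "twist": 0, "fingers": 0}, {"tx": 0, "ty": 0, "tz": 0, "twist": 0, "fingers": 0}]'

```text
clock: 11.12
eef_pos: [512.5, -6.4, -4.5]
tool_rot: [-3.138, -0.003, 1.793]
force: [-1.6, 0.2, -3.6]
width: 54.1
gripper_force: 66.7
```

>>> carry_out --moves '[{"tx": 0, "ty": 0.003, "tz": 0, "twist": 0, "fingers": 0}, {"tx": 0, "ty": 0, "tz": 0, "twist": 0, "fingers": 0}]'

```text
clock: 11.38
eef_pos: [512.6, -6.3, -4.5]
tool_rot: [-3.136, -0.003, 1.793]
force: [-4.7, -0.1, -2.1]
width: 54.2
gripper_force: 67.0
```

>>> carry_out --moves '[{"tx": 0, "ty": 0.003, "tz": 0.002, "twist": 0, "fingers": 0}, {"tx": 0, "ty": 0, "tz": 0, "twist": 0, "fingers": 0}, {"tx": 0, "ty": 0, "tz": 0, "twist": 0, "fingers": 0}]'

```text
clock: 11.75
eef_pos: [512.7, -6.3, -4.6]
tool_rot: [-3.135, -0.004, 1.792]
force: [-8.2, -0.7, 3.9]
width: 54.2
gripper_force: 67.8
```

Run:
```python
from h import *
s=ctrl.read_state(); print(s['force'],s['torque'],s['eef_pos'],s['tool_rot'])
b=eyes.get_image("side")
# clapper axis in top view: left end edges
im=eyes.get_image("top"); col=im["color"]
O=np.array([532,-91.5]);c,sn=np.cos(.222),np.sin(.222);R=np.array([[c,-sn],[sn,c]])
hsv=cv2.cvtColor(col,cv2.COLOR_BGR2HSV)
for y in (125,140,155,165,175,185,195,200):
  r=[]
  for x in np.arange(-50,45,1.):
    w=O+R@[x,y]; u,v=proj(im,[*w,35]); bgr=cv2.getRectSubPix(col,(1,1),(float(u),float(v)))[0,0]; r.append((x,int(bgr[2]),int(bgr[0])))
  ed=[x for x,rr,bb in r if rr-bb>40]; print(y,min(ed,default=None),max(ed,default=None))
```

```text
[-8.22797406 -0.7137084   3.93479174] [-0.35228755  1.57021382 -0.22710719] [512.65254836  -6.27990724  -4.63484569] [-3.1354829  -0.00355032  1.79223069]
125 -50.0 44.0
140 -50.0 44.0
155 -21.0 24.0
165 -25.0 28.0
175 -25.0 29.0
185 -26.0 29.0
195 -24.0 26.0
200 -16.0 21.0
```

>>> carry_out --moves '[{"tx": 0, "ty": 0, "tz": -0.001, "twist": -0.003, "fingers": 0}, {"tx": 0, "ty": 0, "tz": 0, "twist": 0, "fingers": 0}, {"tx": 0, "ty": 0, "tz": 0, "twist": 0, "fingers": 0}]'

```text
clock: 12.22
eef_pos: [512.2, -6.6, -4.6]
tool_rot: [-3.135, -0.003, 1.801]
force: [-7.8, -0.7, 3.0]
width: 54.1
gripper_force: 67.6
```

```bash
python3 -c "
from h import *
s=ctrl.read_state(); print(s['force'],s['torque'],s['eef_pos'],s['tool_rot'])"
```

```text
[-7.84881283 -0.67644888  3.04108798] [-0.49829168  1.57955407 -0.39563428] [512.24725569  -6.59589913  -4.63951069] [-3.134714   -0.00343092  1.80081333]
```

>>> carry_out --moves '[{"tx": 0, "ty": 0.001, "tz": -0.001, "twist": -0.003, "fingers": 0}, {"tx": 0, "ty": 0, "tz": 0, "twist": 0, "fingers": 0}, {"tx": 0, "ty": 0, "tz": 0, "twist": 0, "fingers": 0}]'

```text
clock: 12.6
eef_pos: [511.7, -6.9, -4.6]
tool_rot: [-3.133, -0.004, 1.808]
force: [-8.3, -0.9, 0.3]
width: 54.2
gripper_force: 67.6
```

```bash
python3 -c "
from h import *
s=ctrl.read_state(); print(s['force'],s['torque'],s['eef_pos'],s['tool_rot'])"
```

```text
[-8.34284167 -0.9198511   0.3399303 ] [-0.66270646  1.73906076 -0.69307661] [511.72016145  -6.91227629  -4.62757793] [-3.13339748 -0.00361936  1.80842113]
```

Flush yaw lies at about 1.797, because the contact shifts from the left to the right end across that range. I'll set that yaw, rest the clapper on the bed and let go.

>>> carry_out --moves '[{"tx": 0, "ty": 0.001, "tz": 0.002, "twist": 0.0035, "fingers": 0}, {"tx": 0, "ty": 0, "tz": 0, "twist": 0, "fingers": 0}, {"tx": 0, "ty": 0, "tz": 0, "twist": 0, "fingers": 0}]'

```text
clock: 12.98
eef_pos: [512.3, -6.6, -4.7]
tool_rot: [-3.134, -0.004, 1.799]
force: [-9.7, -1.2, 6.4]
width: 54.0
gripper_force: 68.1
```

>>> carry_out --moves '[{"tx": 0, "ty": 0, "tz": 0, "twist": 0, "fingers": 0.8}, {"tx": 0, "ty": 0, "tz": 0, "twist": 0, "fingers": 0.9}, {"tx": 0, "ty": 0, "tz": 0, "twist": 0, "fingers": 1}, {"tx": 0, "ty": 0, "tz": 0, "twist": 0, "fingers": 1}]'

```text
clock: 13.48
eef_pos: [516.1, -5.9, -4.8]
tool_rot: [-3.14, -0.002, 1.801]
force: [-0.3, -0.0, -0.1]
width: 85.6
gripper_force: 0.0
```

>>> carry_out --moves '[{"tx": 0, "ty": 0, "tz": -0.06, "twist": 0, "fingers": 1}, {"tx": 0, "ty": 0, "tz": -0.16, "twist": 0, "fingers": 1}, {"tx": 0, "ty": 0, "tz": -0.18, "twist": 0, "fingers": 1}, {"tx": 0, "ty": 0, "tz": -0.18, "twist": 0, "fingers": 1}, {"tx": 0, "ty": 0, "tz": -0.1, "twist": 0, "fingers": 1}, {"tx": 0, "ty": 0, "tz": 0, "twist": 0, "fingers": 1}]'

```text
clock: 14.22
eef_pos: [517.9, -6.2, 201.3]
tool_rot: [3.139, -0.001, 1.802]
force: [-0.4, 0.3, -0.0]
width: 85.3
gripper_force: 0.0
```

Run:
```python
from h import *
a=eyes.get_image("top");b=eyes.get_image("side")
s=ctrl.read_state(); print(s['eef_pos'],s['tool_rot'],s['qpos'][6])
for n,im,e in(("top",a,[(378,232),(376,248)]),("side",b,[(363.6,128.9),(379.3,140.4)])):
  for z in(150,):
    P=[unproj(im,*q,z)[:2] for q in e]; d=P[1]-P[0]; print(n,z,np.round(P),np.linalg.norm(d),np.arctan2(d[1],d[0]))
C=np.zeros((600,800,3),np.uint8)
A=cv2.resize(a["color"][200:300,280:400],None,fx=3.3,fy=3.3,interpolation=cv2.INTER_CUBIC); B=cv2.resize(b["color"][110:220,330:410],None,fx=5,fy=5,interpolation=cv2.INTER_CUBIC)
C[:330,:396]=A; C[:550,400:800]=B; cv2.imwrite("pics/c7.png",C)
```

```text
[515.81669975  -5.79704483 198.6861107 ] [-3.13840510e+00 -2.72036997e-03  1.80161135e+00] 0.6341153248478695
top 150 [[556. -94.]
 [510. -88.]] 46.28851207869165 3.018199777989698
side 150 [[550. -85.]
 [501. -69.]] 51.958535178762844 2.8309823056828236
```

View pics/c7.png

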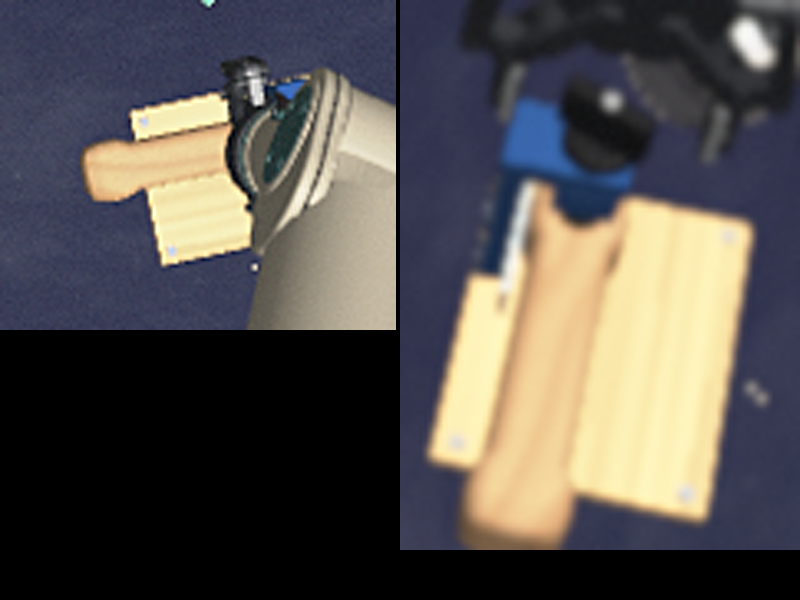

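The clapper lies flush under the pad and along the fence. The knob hub is at crop (612,100), and its wing runs from about (575,85) to (650,125). I'll fit the wing angle to the silhouettes.

Run:
```python
from h import *
O=np.array([532,-91.5])
def sil(im,th,org,sc,shape):
  m=np.zeros(shape,np.uint8)
  c,s=np.cos(th),np.sin(th)
  w=[proj(im,[O[0]+c*x-s*y,O[1]+s*x+c*y,z]) for x in(-26,26) for y in(-6.5,6.5) for z in(123,152)]
  d=[proj(im,[O[0]+21*np.cos(t),O[1]+21*np.sin(t),z]) for t in np.arange(0,6.3,.2) for z in(115,123)]
  for P in(w,d):
    h=cv2.convexHull(((np.array(P)-org)*sc).astype(np.float32)); cv2.fillConvexPoly(m,h.astype(np.int32),1)
  return m
a=eyes.get_image("top");b=eyes.get_image("side")
c1=cv2.imread("pics/crop1.png")[40:200,580:760]   # top, 4x
B=cv2.resize(b["color"][122:150,355:388],None,fx=4,fy=4,interpolation=cv2.INTER_CUBIC)
for n,im,I,org in(("top",a,c1,np.array([210+580/4,210+40/4])),("side",b,B,np.array([355,122]))):
  g=(I.max(2)<62).astype(np.uint8); sc=[]
  for th in np.arange(-.8,.8,.05):
    m=sil(im,th,org-0.0,4,g.shape); sc.append(((m&g).sum()/(m|g).sum(),round(th,2)))
  print(n,sorted(sc)[::-1][:6], g.sum())
```

```text
top [(np.float64(0.3396600566572238), np.float64(-0.05)), (np.float64(0.33917963224893916), np.float64(-0.15)), (np.float64(0.3385093167701863), np.float64(-0.1)), (np.float64(0.3375563063063063), np.float64(-0.2)), (np.float64(0.3373663477771525), np.float64(-0.25)), (np.float64(0.3368006747258926), np.float64(-0.3))] 1451
side [(np.float64(0.6240181532553675), np.float64(-0.35)), (np.float64(0.6224328593996841), np.float64(-0.4)), (np.float64(0.6165543459478141), np.float64(-0.3)), (np.float64(0.6140743289745354), np.float64(-0.25)), (np.float64(0.6119796240997717), np.float64(-0.45)), (np.float64(0.6107611101651627), np.float64(-0.15))] 4374
```

```bash
python3 plan.py 532 -91.5 150 2.92 1
```

```text
state [515.3  -6.  197.9] 1.801 q7 0.634 n 7
[{"tx": -0.041, "ty": -0.002, "tz": 0.023, "twist": -0.0509, "fingers": 1.0}, {"tx": -0.041, "ty": -0.008, "tz": 0.023, "twist": -0.0509, "fingers": 1.0}, {"tx": -0.039, "ty": -0.014, "tz": 0.023, "twist": -0.0509, "fingers": 1.0}, {"tx": -0.036, "ty": -0.02, "tz": 0.023, "twist": -0.0509, "fingers": 1.0}, {"tx": -0.032, "ty": -0.026, "tz": 0.023, "twist": -0.0509, "fingers": 1.0}, {"tx": -0.028, "ty": -0.031, "tz": 0.023, "twist": -0.0509, "fingers": 1.0}, {"tx": -0.023, "ty": -0.035, "tz": 0.023, "twist": -0.0509, "fingers": 1.0}]
```

>>> carry_out --moves '[{"tx": -0.041, "ty": -0.002, "tz": 0.023, "twist": -0.0509, "fingers": 1}, {"tx": -0.041, "ty": -0.008, "tz": 0.023, "twist": -0.0509, "fingers": 1}, {"tx": -0.039, "ty": -0.014, "tz": 0.023, "twist": -0.0509, "fingers": 1}, {"tx": -0.036, "ty": -0.02, "tz": 0.023, "twist": -0.0509, "fingers": 1}, {"tx": -0.032, "ty": -0.026, "tz": 0.023, "twist": -0.0509, "fingers": 1}, {"tx": -0.028, "ty": -0.031, "tz": 0.023, "twist": -0.0509, "fingers": 1}, {"tx": -0.023, "ty": -0.035, "tz": 0.023, "twist": -0.0509, "fingers": 1}, {"tx": 0, "ty": 0, "tz": 0, "twist": 0, "fingers": 1}, {"tx": 0, "ty": 0, "tz": 0, "twist": 0, "fingers": 1}]'

```text
clock: 15.55
eef_pos: [532.4, -91.1, 150.0]
tool_rot: [3.141, -0.005, 2.918]
force: [-0.8, -0.6, -0.5]
width: 85.5
gripper_force: 0.0
```

```bash
python3 plan.py 532 -91.5 105 2.92 1
```

```text
state [532.4 -91.1 150. ] 2.918 q7 1.695 n 1
[{"tx": 0.001, "ty": -0.002, "tz": 0.15, "twist": -0.0007, "fingers": 1.0}]
```

>>> carry_out --moves '[{"tx": 0, "ty": 0, "tz": 0.05, "twist": 0, "fingers": 1}, {"tx": 0, "ty": 0, "tz": 0.05, "twist": 0, "fingers": 1}, {"tx": 0, "ty": 0, "tz": 0.044, "twist": 0, "fingers": 1}, {"tx": 0, "ty": 0, "tz": 0, "twist": 0, "fingers": 1}]'

```text
clock: 16.05
eef_pos: [531.7, -91.2, 105.9]
tool_rot: [3.141, -0.007, 2.92]
force: [0.1, -0.1, 0.1]
width: 85.4
gripper_force: 0.0
```

>>> carry_out --moves '[{"tx": 0, "ty": 0, "tz": 0, "twist": 0, "fingers": 0.3}, {"tx": 0, "ty": 0, "tz": 0, "twist": 0, "fingers": 0}, {"tx": 0, "ty": 0, "tz": 0, "twist": 0, "fingers": 0}, {"tx": 0, "ty": 0, "tz": 0, "twist": 0, "fingers": 0}, {"tx": 0, "ty": 0, "tz": 0, "twist": 0, "fingers": 0}, {"tx": 0, "ty": 0, "tz": 0, "twist": 0, "fingers": 0}]'

```text
clock: 16.8
eef_pos: [533.0, -91.7, 107.8]
tool_rot: [3.141, -0.003, 2.921]
force: [-0.2, 0.3, 5.1]
width: 11.6
gripper_force: 59.3
```

```bash
cat > tab.py <<'E'
from h import *
s=ctrl.read_state(); print('yaw',round(s['tool_rot'][2],3),'q7',round(s['qpos'][6],3),'f',np.round(s['force'],1),'tq',np.round(s['torque'],2),'w',round(s['width'],1),np.round(s['eef_pos'],1))
im=eyes.get_image("side"); c=im["color"].astype(int)
u,v=proj(im,[532-25*.9755,-91.5-25*.2198,78]); u,v=int(u),int(v)
p=c[v-14:v+15,u-14:u+15]; red=(p[...,2]-np.maximum(p[...,0],p[...,1])); m=(red>50)&(p[...,1]<0.62*p[...,2])
print('tab px',u,v,'red count',m.sum(),'max',red.max(), np.argwhere(m)[:4].tolist())
cv2.imwrite("pics/tab_%.2f.png"%s['clock'],cv2.resize(p.astype(np.uint8),None,fx=12,fy=12))
E
python3 tab.py
```

```text
yaw 2.921 q7 1.721 f [-0.2  0.3  5.1] tq [-0.07  0.3   0.11] w 11.6 [533.  -91.7 107.8]
tab px 375 148 red count 0 max 50 []
```

>>> carry_out --moves '[{"tx": 0, "ty": 0, "tz": 0, "twist": 0.03, "fingers": 0}, {"tx": 0, "ty": 0, "tz": 0, "twist": 0.04, "fingers": 0}, {"tx": 0, "ty": 0, "tz": 0, "twist": 0.04, "fingers": 0}, {"tx": 0, "ty": 0, "tz": 0, "twist": 0.04, "fingers": 0}, {"tx": 0, "ty": 0, "tz": 0, "twist": 0.04, "fingers": 0}, {"tx": 0, "ty": 0, "tz": 0, "twist": 0.04, "fingers": 0}, {"tx": 0, "ty": 0, "tz": 0, "twist": 0.04, "fingers": 0}, {"tx": 0, "ty": 0, "tz": 0, "twist": 0.04, "fingers": 0}, {"tx": 0, "ty": 0, "tz": 0, "twist": 0.04, "fingers": 0}, {"tx": 0, "ty": 0, "tz": 0, "twist": 0.04, "fingers": 0}, {"tx": 0, "ty": 0, "tz": 0, "twist": 0.04, "fingers": 0}, {"tx": 0, "ty": 0, "tz": 0, "twist": 0, "fingers": 0}]'

```text
clock: 18.35
eef_pos: [531.4, -92.8, 107.8]
tool_rot: [-3.137, -0.0, 1.567]
force: [-5.3, -2.1, 7.7]
width: 12.0
gripper_force: 59.9
```

```bash
python3 tab.py; ls pics | grep tab
```

```text
yaw 1.567 q7 0.734 f [-5.3 -2.1  7.7] tq [-0.39  0.93 -0.13] w 12.0 [531.4 -92.8 107.8]
tab px 375 148 red count 0 max 49 []
tab_16.80.png
tab_18.35.png
```

```bash
cat >> tab.py <<'E'
def cl(x):
    b,g,r=x
    if max(x)<60: return 'k'
    if r>1.6*g and r>70: return 'R'
    if b>1.25*r: return 'b'
    if r>1.25*b: return 'w'
    return '.'
print('\n'.join(''.join(cl(x) for x in row) for row in p))
E
python3 tab.py
```

```text
yaw 1.568 q7 0.735 f [-4.8 -2.3  8.7] tq [-0.4   0.94 -0.15] w 11.9 [531.4 -92.9 107.8]
tab px 375 148 red count 0 max 49 []
bbbb...kkkkk...kkkbbbbb......
bbbk..kkkkkk...kkkbbbbbbb.b..
bbbkkkkkkkk....kkbbbbbbbbbbb.
bbkkkkkkkkk....kkbbbbbbbbbbbb
bbkkkkkkkkk...kkkbbbbbbbbbbbb
bbkkkkkkkkkk..kkkbbbbbbbbbbbb
bbbkkkkkkkkkkkkkkbbbbbbbbbbbb
bbbbkkkkkkkkkkkkbbbbbbbbbbbbb
bbbbbkkkkkkkkkbbbbbbbbbbbbbbb
bbbbbbkkkkkkbbbbbbbbbbbbbbbbb
bbbbbbbbbbbbbbbbbbbbbbbbbbbbb
bbbbbbbbbbbbbbbbbbbbbbbbbbbbb
bbbbbbbbbbbbbbbbbbbbbbbbbbbbb
bbbbbbbbbbbbbbbbbbbbbbbbbbbbb
bbbbbbbbbbbbbbb..bbbbbbbbbbbb
bbbbbbbbbbbbb.wwww....bbbbbbb
bbbbbbbbbbbb.wwwwwwwwww...bbb
bbbbbbbbbbbb.wwwwwwwwwwwwww..
.bbbbbbbbbb.wwwwwwwwwwwwwwwww
w.bbbbbbbbb.wwwwwwwwwwwwwwwww
ww.kbbbb...wwwwwwwwwwwwwwwwww
wwww..wwwwwwwwwwwwwwwwwwwwwww
wwwwwwwwwwwwwwwwwwwwwwwwwwwww
wwwwwwwwwwwwwwwwwwwwwwwwwwwww
wwwwwwwwwwwwwwwwwwwwwwwwwwwww
wwwwwwwwwwwwwwwwwwwwwwwwwwwww
wwwwwwwwwwwwwwwwwwwwwwwwwwwww
wwwwwwwwwwwwwwwwwwwwwwwwwwwww
wwwwwwwwwwwwwwwwwwwwwwwwwwwww
```

>>> carry_out --moves '[{"tx": 0, "ty": 0, "tz": 0, "twist": 0.04, "fingers": 0}, {"tx": 0, "ty": 0, "tz": 0, "twist": 0.03, "fingers": 0}, {"tx": 0, "ty": 0, "tz": 0, "twist": 0, "fingers": 0}]'

```text
clock: 18.82
eef_pos: [531.1, -92.8, 107.8]
tool_rot: [-3.136, 0.001, 1.347]
force: [-5.6, -2.2, 9.0]
width: 11.5
gripper_force: 60.0
```

```bash
python3 tab.py
```

```text
yaw 1.347 q7 0.568 f [-5.6 -2.2  9. ] tq [-0.31  1.06 -0.09] w 11.5 [531.1 -92.8 107.8]
tab px 375 148 red count 0 max 48 []
bbbb.kkkkkk....kkkbbbbb......
bbbkkkkkkkk...kkkkbbbbbbbbb..
bbbkkkkkkkk...kkkbbbbbbbbbbb.
bbkkkkkkkk....kkkbbbbbbbbbbbb
bbkkkkkkkk....kkkbbbbbbbbbbbb
bbkkkkkkkkk...kkkbbbbbbbbbbbb
bbbkkkkkkkkk.kkkkbbbbbbbbbbbb
bbbbkkkkkkkkkkkkbbbbbbbbbbbbb
bbbbbkkkkkkkkkkbbbbbbbbbbbbbb
bbbbbbkkkkkkkbbbbbbbbbbbbbbbb
bbbbbbbbbbbbbbbbbbbbbbbbbbbbb
bbbbbbbbbbbbbbbbbbbbbbbbbbbbb
bbbbbbbbbbbbbbbbbbbbbbbbbbbbb
bbbbbbbbbbbbbbbbbbbbbbbbbbbbb
bbbbbbbbbbbbbbb..bbbbbbbbbbbb
bbbbbbbbbbbbb.wwww....bbbbbbb
bbbbbbbbbbbb.wwwwwwwwww...bbb
bbbbbbbbbbbb.wwwwwwwwwwwwww..
.bbbbbbbbbb.wwwwwwwwwwwwwwwww
w.bbbbbbbbb.wwwwwwwwwwwwwwwww
ww.kbbbb...wwwwwwwwwwwwwwwwww
wwww...wwwwwwwwwwwwwwwwwwwwww
wwwwwwwwwwwwwwwwwwwwwwwwwwwww
wwwwwwwwwwwwwwwwwwwwwwwwwwwww
wwwwwwwwwwwwwwwwwwwwwwwwwwwww
wwwwwwwwwwwwwwwwwwwwwwwwwwwww
wwwwwwwwwwwwwwwwwwwwwwwwwwwww
wwwwwwwwwwwwwwwwwwwwwwwwwwwww
wwwwwwwwwwwwwwwwwwwwwwwwwwwww
```

```bash
sed -i 's/^print(.\\n.*$/print("R" in "".join(cl(x) for row in p for x in row))/' tab.py; tail -1 tab.py
```

```text
print("R" in "".join(cl(x) for row in p for x in row))
```

>>> carry_out --moves '[{"tx": 0, "ty": 0, "tz": 0, "twist": 0.04, "fingers": 0}, {"tx": 0, "ty": 0, "tz": 0, "twist": 0.04, "fingers": 0}, {"tx": 0, "ty": 0, "tz": 0, "twist": 0, "fingers": 0}]'

```text
clock: 19.25
eef_pos: [530.7, -92.7, 107.8]
tool_rot: [-3.136, 0.002, 1.096]
force: [-5.9, -2.0, 10.3]
width: 11.6
gripper_force: 60.2
```

```bash
python3 tab.py
```

```text
yaw 1.096 q7 0.375 f [-5.9 -2.  10.3] tq [-0.24  1.26 -0.17] w 11.6 [530.7 -92.7 107.8]
tab px 375 148 red count 0 max 49 []
False
```

>>> carry_out --moves '[{"tx": 0, "ty": 0, "tz": 0, "twist": 0.04, "fingers": 0}, {"tx": 0, "ty": 0, "tz": 0, "twist": 0.04, "fingers": 0}, {"tx": 0, "ty": 0, "tz": 0, "twist": 0, "fingers": 0}]'

```text
clock: 19.68
eef_pos: [530.4, -92.5, 107.8]
tool_rot: [-3.136, 0.004, 0.844]
force: [-7.0, -0.4, 10.4]
width: 11.7
gripper_force: 60.3
```

```bash
python3 tab.py
```

```text
yaw 0.844 q7 0.179 f [-7.  -0.4 10.4] tq [-0.2   1.32 -0.12] w 11.7 [530.4 -92.5 107.8]
tab px 375 148 red count 0 max 49 []
False
```

>>> carry_out --moves '[{"tx": 0, "ty": 0, "tz": -0.001, "twist": 0.04, "fingers": 0}, {"tx": 0, "ty": 0, "tz": 0, "twist": 0.04, "fingers": 0}, {"tx": 0, "ty": 0, "tz": 0, "twist": 0, "fingers": 0}]'

```text
clock: 20.1
eef_pos: [530.2, -92.2, 107.8]
tool_rot: [-3.136, 0.005, 0.593]
force: [-7.3, -0.8, 8.8]
width: 12.1
gripper_force: 60.1
```

```bash
python3 tab.py
```

```text
yaw 0.593 q7 -0.021 f [-7.3 -0.8  8.8] tq [-0.15  1.32 -0.13] w 12.1 [530.2 -92.2 107.8]
tab px 375 148 red count 0 max 49 []
False
```

>>> carry_out --moves '[{"tx": 0, "ty": 0, "tz": 0, "twist": 0.04, "fingers": 0}, {"tx": 0, "ty": 0, "tz": 0, "twist": 0.04, "fingers": 0}, {"tx": 0, "ty": 0, "tz": 0, "twist": 0, "fingers": 0}]'

```text
clock: 20.52
eef_pos: [530.0, -91.9, 107.8]
tool_rot: [-3.137, 0.007, 0.342]
force: [-7.1, 0.9, 8.8]
width: 11.8
gripper_force: 60.2
```

```bash
python3 tab.py
```

```text
yaw 0.342 q7 -0.225 f [-7.1  0.9  8.8] tq [ 0.09  1.42 -0.09] w 11.8 [530.  -91.9 107.8]
tab px 375 148 red count 0 max 50 []
False
```

>>> carry_out --moves '[{"tx": 0, "ty": 0, "tz": 0, "twist": 0.04, "fingers": 0}, {"tx": 0, "ty": 0, "tz": 0, "twist": 0.04, "fingers": 0}, {"tx": 0, "ty": 0, "tz": 0, "twist": 0, "fingers": 0}]'

```text
clock: 20.95
eef_pos: [529.9, -91.5, 107.8]
tool_rot: [-3.138, 0.008, 0.091]
force: [-8.0, 1.3, 10.0]
width: 11.8
gripper_force: 60.3
```

```bash
python3 tab.py
```

```text
yaw 0.091 q7 -0.433 f [-8.   1.3 10. ] tq [ 0.19  1.49 -0.06] w 11.8 [529.9 -91.5 107.8]
tab px 375 148 red count 2 max 82 [[16, 13], [17, 13]]
True
```

Run:
```python
from h import *
im=eyes.get_image("side"); c=im["color"].astype(int)
for x in(-18,-32):
  for y in(-8,8):
    for z in(66,74): print((x,y,z),np.round(proj(im,[532+.9755*x-.2198*y,-91.5+.2198*x+.9755*y,z])-[361,134],1))
p=c[134:163,361:390]; print((p[...,2]-np.maximum(p[...,0],p[...,1]))[10:24,6:24])
cv2.imwrite("pics/c8.png",cv2.resize(im["color"][110:190,330:430],None,fx=7,fy=7,interpolation=cv2.INTER_CUBIC))
```

```text
(-18, -8, 66) [11.4 14.4]
(-18, -8, 74) [12.  12.6]
(-18, 8, 66) [10.5 19. ]
(-18, 8, 74) [11.1 17.2]
(-32, -8, 66) [16.5 15.5]
(-32, -8, 74) [17.  13.7]
(-32, 8, 66) [15.6 20.1]
(-32, 8, 74) [16.2 18.3]
[[ -48  -41  -37  -35  -42  -51  -62  -74  -79  -60  -37  -28  -27  -27
   -28  -27  -29  -27]
 [ -66  -65  -65  -67  -76  -86  -93  -97  -93  -63  -35  -28  -27  -29
   -28  -28  -28  -28]
 [ -63  -66  -67  -73  -82  -92  -96  -99  -89  -56  -31  -27  -27  -28
   -27  -27  -28  -27]
 [ -58  -58  -58  -61  -67  -74  -80  -81  -71  -45  -30  -29  -29  -29
   -28  -29  -29  -27]
 [ -74  -69  -64  -61  -60  -60  -55  -44  -31  -16  -12  -18  -22  -27
   -28  -29  -28  -29]
 [ -98  -96  -89  -81  -77  -67  -30   11   22   20   21   18   15    2
    -8  -12  -17  -24]
 [-104 -107 -103 -101  -99  -80  -10   61   45   37   34   34   31   26
    23   21   17    9]
 [ -91  -96  -98 -101 -104  -78    4   72   51   24   21   23   27   29
    31   33   34   28]
 [ -67  -73  -77  -83  -85  -51   26   64   44   21   17   18   18   17
    18   19   23   31]
 [ -54  -56  -58  -62  -50    0   41   54   37   22   17   16   16   15
    14   14   17   21]
 [ -46  -42  -41  -41  -12   26   45   46   35   21   17   16   16   14
    14   14   16   19]
 [  -8    1    4    0   17   36   45   42   33   21   17   16   16   15
    14   14   16   19]
 [  27   29   29   28   32   44   43   40   29   20   17   16   16   15
    13   14   17   20]
 [  45   43   41   41   41   42   45   40   25   18   17   16   16   14
    14   14   18   20]]
```

View pics/c8.png

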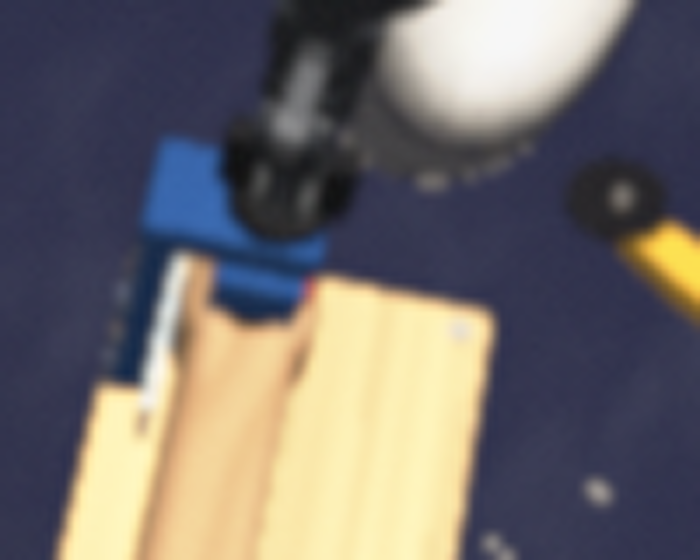

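The picture shows only a sliver of red at (310,290), right at the carriage front. The tab is still flush and has simply come into view as the carriage came down. Carrying on.

>>> carry_out --moves '[{"tx": 0, "ty": 0, "tz": 0, "twist": 0.04, "fingers": 0}, {"tx": 0, "ty": 0, "tz": 0, "twist": 0.04, "fingers": 0}, {"tx": 0, "ty": 0, "tz": 0, "twist": 0, "fingers": 0}]'

```text
clock: 21.42
eef_pos: [529.9, -91.1, 107.8]
tool_rot: [-3.14, 0.008, -0.16]
force: [-8.0, 2.9, 11.1]
width: 11.8
gripper_force: 60.3
```

```bash
python3 tab.py
```

```text
yaw -0.16 q7 -0.646 f [-8.   2.9 11.1] tq [ 0.35  1.52 -0.07] w 11.8 [529.9 -91.1 107.8]
tab px 375 148 red count 33 max 186 [[13, 16], [13, 17], [14, 14], [14, 15]]
True
```

The tab has popped: 33 red pixels, peak 186. I'll stop, release the knob and back off upward.

>>> carry_out --moves '[{"tx": 0, "ty": 0, "tz": 0, "twist": 0, "fingers": 0.5}, {"tx": 0, "ty": 0, "tz": 0, "twist": 0, "fingers": 1}, {"tx": 0, "ty": 0, "tz": 0, "twist": 0, "fingers": 1}, {"tx": 0, "ty": 0, "tz": 0, "twist": 0, "fingers": 1}, {"tx": 0, "ty": 0, "tz": -0.08, "twist": 0, "fingers": 1}, {"tx": 0, "ty": 0, "tz": -0.15, "twist": 0, "fingers": 1}, {"tx": 0, "ty": 0, "tz": -0.15, "twist": 0, "fingers": 1}, {"tx": 0, "ty": 0, "tz": 0, "twist": 0, "fingers": 1}, {"tx": 0, "ty": 0, "tz": 0, "twist": 0, "fingers": 1}]'

```text
clock: 22.6
eef_pos: [532.9, -91.1, 221.1]
tool_rot: [-3.14, 0.004, -0.158]
force: [-0.7, 0.6, -0.4]
width: 85.4
gripper_force: 0.0
```

```bash
python3 tab.py
python3 - <<'E'
from h import *
O=np.array([532,-91.5]);c,sn=np.cos(.222),np.sin(.222);R=np.array([[c,-sn],[sn,c]])
im=eyes.get_image("top")
for y in (165,175,185,195):
  r=[x for x in np.arange(-50,45,1.) if (lambda q:q[2]-q[0]>40)(cv2.getRectSubPix(im["color"],(1,1),tuple(map(float,proj(im,[*(O+R@[x,y]),35]))))[0,0].astype(int))]; print(y,min(r),max(r))
E
```

```text
yaw -0.158 q7 -0.788 f [-0.7  0.6 -0.4] tq [ 0.   -0.01 -0.  ] w 85.4 [532.9 -91.1 221.1]
tab px 375 148 red count 33 max 185 [[13, 16], [13, 17], [14, 14], [14, 15]]
True
165 -26.0 27.0
175 -27.0 28.0
185 -26.0 27.0
195 -24.0 25.0
```

The tab is out, the clapper is still against the fence, and the robot is clear of everything. Handing in.

```bash
python3 -c "
from cell import job; print(job.finish_job())"
```

```text
the job is handed in; nothing more can be done
None
```

The clapper is flat against the fence with its right end under the pad, and I turned the knob clockwise until the red tab popped, stopping within about 15 degrees. I then released it, backed the arm clear and handed the job in at about 23 s; no verdict came back. On the first grasp attempt the fingers closed on top of the clapper and pressed it with about 40 N, right at the limit, without shifting it, because they stand about 32 mm higher than the reported position implies.

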